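# Clear the soap saucer aside and press the basin plug home

### The arm

A 7-joint arm with a two-finger parallel gripper is mounted at the origin on the work surface. World frame = base frame: x ahead of the robot, y to its left, z up, the work surface at z = 0. Lengths are in mm, angles in rad, forces in N, time in s.
With the tool pointing down it reaches from about 425 to 825 mm from the base axis. Payload 3.6 kg.
Tool frame: the origin (TCP) lies on the centre line of the jaws, within the pads' length; the fingertips stand 11 mm ahead of it and the grasp point (between the pads) lies 8 mm behind it; z points along the fingers, y is the line along which they close (so a half turn about z gives the same grasp; the last joint's range is limited). The gripper opens to 85 mm and grips with 20 to 120 N. Pads are 22 mm wide; open, the fingers measure 114 mm over their backs; the gripper's body (76 mm by 85 mm) begins 54 mm behind the grasp point. The pads swing forward as they close: fully open they stand 13 mm farther back than shut.
Start: joints at [1.101, 0.615, -0.013, 1.423, 0.008, 1.103, -0.04], TCP at [279.1, -586.998, 242.297] pointing down, gripper open.
Joint ranges: [-3.12, 3.12], [-0.3, 2.06], [-1.34, 1.32], [0.26, 2.42], [-1.36, 4.5], [0.01, 1.98], [-2.84, 2.84]. Speed limits (rad/s): [2.79, 2.79, 3.14, 3.14, 3.14, 3.14, 3.14].

### API

Orientations are given as a 3x3 rotation matrix whose columns are the frame's x, y, z axes.
In Python, from rig import * gives the robot as it stands. The module is installed in compiled form; this text tells all that it offers. Calls block until the motion is done:
- move_pose(position, orientation): joint-space move of the TCP to a pose.
- line_to(position, frame=None, speed=150, guard=None): straight line of the TCP; frame=None keeps the orientation; speed is the mean speed in mm/s. With guard (N) it stops when the force on the tool has changed by that much, and returns True; else False.
- move_j(angles): joint-space move.
- command_gripper(opening): opening from 0.0 (shut) to 1.0 (fully open); the grip force is fixed at half the most; returns when the fingers have stopped.
- wait(seconds).
- inverse_kinematics(position, orientation): joint angles nearest the present ones, or None.
- get_state(): the state.
- grab_frame(name): name is "side" or "top" or "wrist"; returns the picture (384x512x3 uint8, red, green, blue); there is no depth.
- calibration(name): a dict with "fx", "fy", "cx", "cy" (pixels), "k1" (the pictures are not rectified: a ray, as slopes to the right and down, at radius r is drawn at 1 + k1 r^2 times it, then the intrinsics apply), "origin" and "rotation" of the camera in the world; the wrist camera has in their place "tool_from_camera" (4x4, takes a point from camera to tool coordinates, whose origin is the TCP and whose axes are the flange's). Camera axes: x right, y down, z forward; pixel columns grow to the right and rows downward; lengths in mm; the calibration is good to about 2 mm. A picture is of the moment at which its call begins: read the wrist's pose just before it. calibration takes no time and is no camera call.
A pose or a line that the arm cannot do raises Unreachable and nothing moves.
- hand_in(): hands the job in; it is judged then, once.
The state is a dict: "time": time; "joints": joint angles; "joint_vel": joint speeds; "effort": joint torques, N m; "tcp_pos": TCP position; "tool_rot": TCP orientation; "contact_force": force on the tool from outside, world axes, zero at the start; "wrist_torque": the same for the moment, N m; "finger_gap": opening from 0.0 (shut) to 1.0 (fully open); "finger_force": force on a finger pad.
Only numpy, scipy, OpenCV 4.12 (cv2) and the standard library are available. Lean on these libraries where they do the work, as an engineer would, in place of code of your own. Each camera call takes 0.05 s, during which the arm holds its last target. There are 200 camera calls.

### The job

Get the washbasin ready to be filled. First push the steel soap saucer along its rack to the end stop on the side away from the tap, keeping the soap in it; then press the half-raised, crooked basin plug underneath straight down until it is fully home and level on its seat. Leave the things standing on the rim as they are.

Things in the scene. Friction and masses are not known exactly. Their poses are not given: they have to be found in the camera images.
- basin: Fixed white countertop basin, 455 (x) x 620 (y) mm, rim 140 high. Origin: under the drain's centre, at counter level; +x to the rear deck (far side), +y left. Bowl opening 270 (x) x 490 (y), centred on the drain; walls slope to a flat floor 210 x 410, 45 above the origin. Front rim 50 wide, side rims 65, rear deck 135. Drain flange 72 across, its top (the plug's seat) 48 above the origin.
- tap_spout (a point): Outlet end of the fixed steel tap's spout, 78 mm above the rim, 92 mm behind (+x) and 215 mm to the right (-y) of the drain. The spout, 26 mm wide, runs level from here 130 mm to the rear (+x), to the tap's body on the rear deck's right end; the tap, with its lever, is 150 mm tall above the rim.
- plug (a joint): Basin plug: height in m of its middle above its seat; 0 = fully home, 0.014 = highest. Starts 0.006 to 0.012. The stem is stiff: it stays where left (friction, no spring) and takes about 7 N to push down; to come down level on the seat all round it needs some 8 N on its middle and more, up to 15 N, off its middle.
- plug_top (a point): Top centre of the basin plug, a low steel dome 62 mm across and 7.5 mm thick on a stem at the drain's centre. z is the plug's own axis (vertical when level). The cap rocks on its stem by up to 0.12 rad and starts crooked, by up to 0.12 rad. Home and level, this point is 55.5 mm above the basin's origin. At first it is hidden from above by the soap saucer.
- rack: Fixed steel wire rack lying across the basin's rim, axes parallel to the basin's. Origin: at rim height, midway between its ends. Two 8 mm rods run along y at x = +/-160 mm, 8 to 16 mm above the rim, with dark stop collars on them; cross-bars at y = +/-250 mm. Between rods, cross-bars and saucer it is open to the bowl below.
- saucer (a joint): Position in m of the sliding soap saucer along the rack's +y; 0 = middle of the rack (over the drain, where it starts), 0.16 = against the end stop on the left, away from the tap; -0.12 = the other end stop. It slides stiffly (about 2.5 N) and stays where it is left.
- saucer_in (a point): Centre of the inner floor of the steel soap saucer, a round dish 120 mm across at its lip, 92 at its bottom. Underside 3 mm below this point (10 above the rim), lip 13 above it. Axes as the rack's. Wire arms (y = +/-22 mm) carry it along x to black runners on the two rods; its +y and -y sides are bare and can be pushed by fingertips standing in the bowl opening beside it.
- soap: Loose yellow bar of soap 64 x 42 x 24 mm lying in the saucer. Origin: centre of its underside.
- jar: Round glass jar with a steel lid, 72 mm across, 85 mm tall, loose on the rear deck. Origin: centre of its underside. Leave alone.
- brush_stand: Black plastic stand with a shaving brush hanging in it, base 68 mm across, 142 mm tall, loose on the rear deck. Origin: centre of its underside. Leave alone.
- toothbrush_holder: Blue ceramic beaker 66 mm across, 95 mm tall, with two toothbrushes reaching to 180 mm, loose on the rear deck. Origin: centre of its underside. Leave alone.
- hair_clip: Red plastic claw clip 66 x 26 x 33 mm, loose on the left side rim. Origin: centre of its underside. Leave alone.
Things that resemble listed ones, but are neither listed nor needed, are in the scene too. Several things have the shape of the soap; the one meant has the colours described above.

How it is judged (in metres and radians):
On the way, in this order (a step that is already met when the one before it is completed fails the run):
1. the soap saucer has been slid against the end stop away from the tap (value of joint saucer above 0.155 m), for 0.2 s.
2. the plug has been pressed fully home and level (value of joint plug below 0.0018 m and angle between plug_top's own z axis and vertical below 0.035 rad), for 0.2 s.
At the end, for the whole second after the job is handed in: The saucer is within 5 mm of the end stop away from the tap, with the soap resting in it (within 30 mm of its middle); the plug is home within 1.8 mm and level within 0.035 rad (2 degrees); the jar, brush stand, toothbrush holder and hair clip are within 15 mm of where they were (all of step 2 and value of joint saucer above 0.155 m and horizontal distance between soap and saucer_in below 0.03 m and z of soap in the frame of saucer_in above -0.003 m and linear speed of soap below 0.02 m/s and distance of each of jar, brush_stand, toothbrush_holder, hair_clip from where it was at the start of the episode below 0.015 m); the robot touches nothing.
It fails at once if the soap fell out of the saucer (horizontal distance between soap and saucer_in above 0.05 m or z of soap in the frame of saucer_in below -0.02 m).
It fails at once if the glass jar was shifted or knocked over (distance of jar from where it was at the start of the episode above 0.02 m or angle between jar's own z axis and vertical above 0.4 rad).
It fails at once if the shaving brush stand was shifted or knocked over (distance of brush_stand from where it was at the start of the episode above 0.02 m or angle between brush_stand's own z axis and vertical above 0.4 rad).
It fails at once if the toothbrush holder was shifted or knocked over (distance of toothbrush_holder from where it was at the start of the episode above 0.02 m or angle between toothbrush_holder's own z axis and vertical above 0.4 rad).
It fails at once if the hair clip was shifted or knocked over (distance of hair_clip from where it was at the start of the episode above 0.02 m or angle between hair_clip's own z axis and vertical above 0.4 rad).
It also fails if it takes over 45 s, if anything falls off the work surface, if the arm or the gripper's body presses on something with over 40 N, if the wrist force passes 120 N, or if a joint passes its speed limit or range.

## Working session

There is one attempt and no reset: what is moved stays moved. The work goes in short steps, each a Python script; the robot and the scene stay as the last script left them, time stands still between calls to the robot, and variables do not carry over. Pictures are saved under pics/ and viewed, at most 10 in all, crops included, and the job is handed in when it is done.

```bash
mkdir -p pics; python3 - <<'E'
from rig import *
import cv2
for n in("top","side"):
    cv2.imwrite(f"pics/{n}0.png",grab_frame(n)[:,:,::-1]); c=calibration(n); print(n,c)
print(calibration("wrist")); s=get_state(); print(s["time"],s["tool_rot"],s["contact_force"])
E
```

```text
top {'fx': 410.3397199986596, 'fy': 410.3397199986596, 'cx': 254.85432449611412, 'cy': 190.67508553151728, 'k1': 0.03255593465170431, 'origin': array([ 479.42816083,   74.2974741 , 1170.29671857]), 'rotation': array([[-0.02689653, -0.98129098,  0.19064255],
       [-0.99912023,  0.03252791,  0.02647091],
       [-0.03217687, -0.18976285, -0.98130256]])}
side {'fx': 441.48145471796147, 'fy': 441.48145471796147, 'cx': 256.3395293329704, 'cy': 188.45607952331738, 'k1': -0.1441259648504287, 'origin': array([ 404.68107226, 1063.55428084, 1096.06378451]), 'rotation': array([[-0.9655301 , -0.1772039 ,  0.19065781],
       [-0.26024824,  0.67055566, -0.69471286],
       [-0.00474085, -0.72038454, -0.69355868]])}
{'fx': 345.88339653307975, 'fy': 345.88339653307975, 'cx': 253.39766088706307, 'cy': 198.68187425074376, 'k1': 0.006867700991666857, 'tool_from_camera': array([[ 5.10952737e-04, -9.62073056e-01, -2.72791447e-01,
         6.86602288e+01],
       [ 9.99999455e-01,  2.43094664e-04,  1.01571231e-03,
        -5.62645246e-01],
       [-9.10875305e-04, -2.72791818e-01,  9.62072656e-01,
        -1.30891307e+02],
       [ 0.00000000e+00,  0.00000000e+00,  0.00000000e+00,
         1.00000000e+00]])}
0.1 [[ 9.03121891e-01  4.29382983e-01 -1.05022215e-03]
 [ 4.29384265e-01 -9.03119441e-01  2.10429036e-03]
 [-4.49295677e-05 -2.35137956e-03 -9.99997234e-01]] [ 0.85067075 -0.04198199  0.07974567]
```

View pics/top0.png

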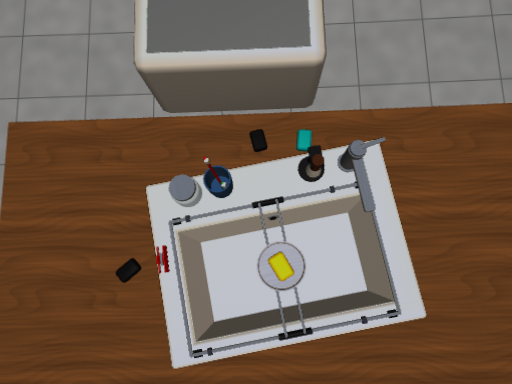

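View pics/side0.png

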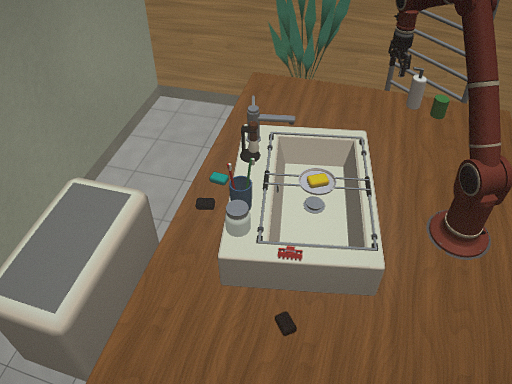

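```bash
cat > h.py <<'E'
from rig import *
import numpy as np, cv2
def ray(n,p,pose=None):
    c=calibration(n); d=np.array([(p[0]-c["cx"])/c["fx"],(p[1]-c["cy"])/c["fy"]]); u=d.copy()
    for _ in range(20): u=d/(1+c["k1"]*(u@u))
    v=np.array([*u,1.])
    if n!="wrist": return np.array(c["origin"]),c["rotation"]@v
    T=c["tool_from_camera"]; t,R=pose
    return np.array(t)+R@T[:3,3],R@(T[:3,:3]@v)
def onz(n,p,z,pose=None):
    o,d=ray(n,p,pose); return o+d*(z-o[2])/d[2]
def tri(a,b):
    (o,d),(q,e)=a,b; s=np.linalg.lstsq(np.c_[d,-e],q-o,rcond=None)[0]
    x,y=o+d*s[0],q+e*s[1]; return (x+y)/2,np.linalg.norm(x-y)
def blob(im,lo,hi,roi=None):
    m=cv2.inRange(cv2.cvtColor(im,cv2.COLOR_RGB2HSV),lo,hi)
    if roi: k=np.zeros_like(m);x0,y0,x1,y1=roi;k[y0:y1,x0:x1]=1;m*=k
    c=max(cv2.findContours(m,0,2)[0],key=cv2.contourArea); M=cv2.moments(c)
    return (M["m10"]/M["m00"],M["m01"]/M["m00"]),M["m00"],c
E
python3 - <<'E'
from h import *
t=cv2.imread("pics/top0.png")[:,:,::-1].copy(); s=cv2.imread("pics/side0.png")[:,:,::-1].copy()
C=[onz("top",p,140) for p in[(148,185),(380,145),(424,317),(174,362)]]
for c in C: print("corner",c.round())
print("edges",[np.linalg.norm(C[i]-C[i-1]).round() for i in range(4)])
d=(C[0]-C[1])+(C[3]-C[2]); print("yaw of +y",np.degrees(np.arctan2(-d[0],d[1])))
a=blob(t,(22,150,120),(35,255,255)); b=blob(s,(22,150,120),(35,255,255),(290,160,350,200))
print("soap",a[:2],b[:2],tri(ray("top",a[0]),ray("side",b[0])), onz("top",a[0],170))
# rod corners and saucer, runners
print("saucer",onz("top",(281,266),160),"runners",onz("top",(268,202),152),onz("top",(296,334),152))
print("rod corners",[onz("top",p,152).round() for p in[(177,221),(361,185),(392,314),(198,353)]])
print("tooth tips",onz("top",(207,160),320),onz("top",(218,182),235),"clip",onz("top",(163,259),160),"jar",onz("top",(183,187),225), "spout", onz("top",(369,208),218))
print("plug side",onz("side",(315,204),60))
E
```

```text
corner [704. 378. 140.]
corner [ 789. -224.  140.]
corner [ 362. -290.  140.]
corner [273. 305. 140.]
edges [np.float64(437.0), np.float64(608.0), np.float64(432.0), np.float64(601.0)]
yaw of +y 8.284199241470256
soap ((280.77678949597623, 266.23464633629817), 393.5) ((317.58035714285717, 179.1676587301587), 168.0) (array([487.33158004,  44.12513904, 166.97471529]), np.float64(0.8947614853597504)) [487.75254245  44.24944106 170.        ]
saucer [488.37731461  43.38901367 160.        ] runners [647.19026649  69.51574686 152.        ] [330.79391773  14.22356159 152.        ]
rod corners [array([606., 299., 152.]), array([ 683., -165.,  152.]), array([ 371., -213.,  152.]), array([294., 246., 152.])]
tooth tips [715.1662682  198.29423777 320.        ] [684.64528272 185.15605916 235.        ] clip [513.25033795 330.44276971 160.        ] jar [677.54509198 269.3406906  225.        ] spout [ 614.75659927 -163.60673745  218.        ]
plug side [484.95687927  47.51758115  60.        ]
```

```bash
cat >> h.py <<'E'
Y=np.radians(9.6); ex=np.array([np.cos(Y),np.sin(Y),0]); ey=np.array([-np.sin(Y),np.cos(Y),0]); ez=np.array([0,0,1.])
O=np.array([488,44.,0])
R=np.c_[-ey,-ex,-ez]
B=lambda x,y,z:O+x*ex+y*ey+z*ez
E
python3 - <<'E'
from h import *
command_gripper(0)
p=np.array(get_state()["tcp_pos"]); line_to(p+[0,0,90])
move_pose(B(0,-100,320),R)
s=get_state(); print(s["time"],s["tcp_pos"],s["joints"],s["finger_gap"])
cv2.imwrite("pics/w1.png",grab_frame("wrist")[:,:,::-1])
E
```

```text
3.6917 [504.56821048 -55.34038687 319.95534358] [-0.65216419  0.50968306  1.13806318  1.7248346  -0.48927375  1.22787289
 -2.36598569] 0.0018121021356791419
```

View pics/w1.png

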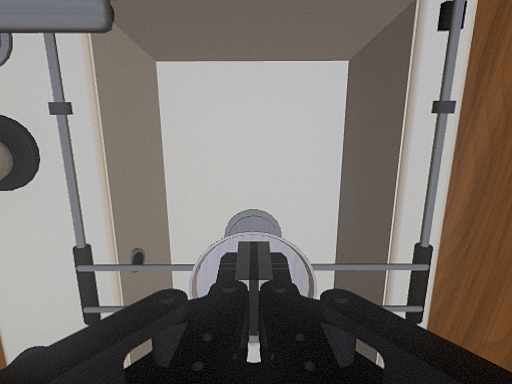

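```bash
python3 - <<'E'
from h import *
for b in[(0,-100,163),(0,0,163),(0,100,163),(0,0,230),(0,0,66)]:
    q=inverse_kinematics(B(*b),R); print(b,None if q is None else np.round(q,2))
line_to(B(0,-100,163),guard=15)
print(get_state()["tcp_pos"],get_state()["contact_force"])
E
```

```text
(0, -100, 163) [-0.52  0.67  0.95  1.94 -0.71  0.9  -2.18]
(0, 0, 163) [-0.75  0.66  0.97  1.99 -0.72  0.88 -2.35]
(0, 100, 163) [-0.95  0.67  0.99  1.99 -0.73  0.89 -2.54]
(0, 0, 230) [-0.82  0.58  1.08  1.91 -0.61  1.02 -2.44]
(0, 0, 66) [-0.62  0.78  0.77  2.07 -0.9   0.67 -2.21]
[505.26131924 -54.96482847 163.78621799] [ 0.30444554 -0.2436355  -0.46022562]
```

```bash
python3 - <<'E'
from h import *
line_to(B(0,-76,163),speed=50,guard=15)
g=line_to(B(0,108,163),speed=45,guard=12)
s=get_state(); d=np.array(s["tcp_pos"])-O
print(g,s["time"],d@ex,d@ey,d[2],s["contact_force"])
cv2.imwrite("pics/t2.png",grab_frame("top")[100:384,100:440,::-1])
E
```

```text
True 8.875 -0.422937344052187 90.73286114014437 162.94866537600208 [ 0.86062068 -2.24295185  0.85366418]
```

View pics/t2.png

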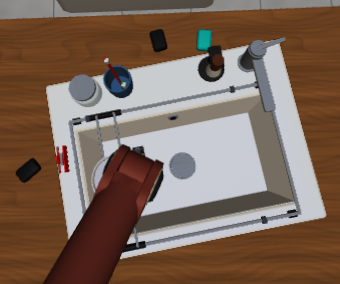

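The saucer is now at the left. The arm hides most of it, but its rear runner at (103,116) in the crop sits at the collar. The plug is visible at (182,165). I'll nudge the saucer again, back off and locate the plug.

```bash
python3 - <<'E'
from h import *
g=line_to(B(0,100,163),speed=25,guard=12)
s=get_state(); d=np.array(s["tcp_pos"])-O; print(g,d@ey,s["contact_force"])
line_to(B(0,70,163),speed=80)
line_to(B(0,-10,230),speed=120)
wait(.2); s=get_state(); pose=(np.array(s["tcp_pos"]),np.array(s["tool_rot"])); im=grab_frame("wrist"); cv2.imwrite("pics/w3.png",im[:,:,::-1])
t=grab_frame("top"); cv2.imwrite("pics/t3.png",t[:,:,::-1]); sd=grab_frame("side"); cv2.imwrite("pics/s3.png",sd[:,:,::-1]); np.savez("w3.npz",t=pose[0],R=pose[1])
z=np.zeros((568,800,3),np.uint8); z[:384,:512]=im; z[384:568,:300]=cv2.resize(t[200:292,140:290],(300,184)); z[:400,512:800]=cv2.resize(sd[150:250,266:338],(288,400))
cv2.imwrite("pics/m3.png",z[:,:,::-1]); print(s["time"],pose[0])
E
```

```text
True 90.7379177335977 [ 0.24143012 -2.08687695  1.1949688 ]
10.8667 [489.37270675  34.85299351 229.46167628]
```

View pics/m3.png

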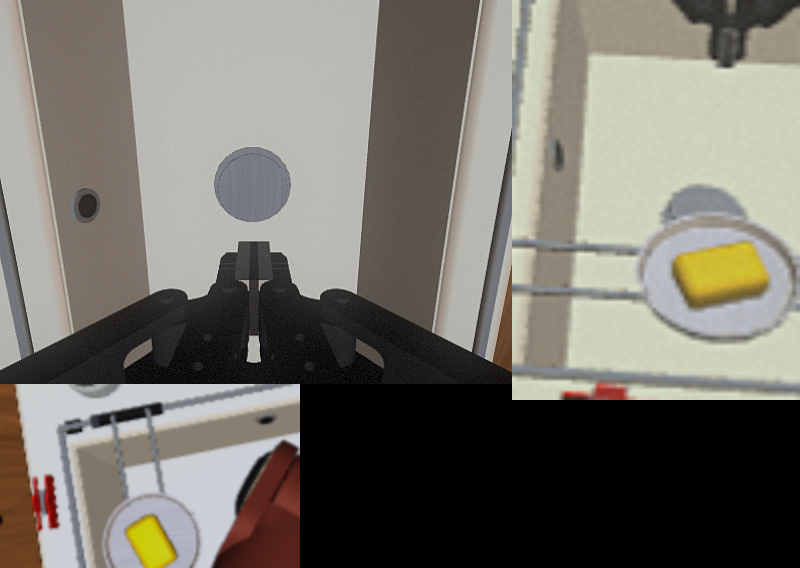

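The saucer is at the stop with the soap centred. In the wrist view the plug cap spans columns 217–290 and rows 153–222, centred near (253,187). The crescent of the flange shows above it.

```bash
python3 - <<'E'
from h import *
d=np.load("w3.npz"); pose=(d["t"],d["R"])
for p in[(253,187.5),(253,184)]:
    q=onz("wrist",p,63,pose); print(q,(q-O)@ex,(q-O)@ey)
print(np.linalg.norm(onz("wrist",(217,187),62,pose)-onz("wrist",(289,187),62,pose)))
t=cv2.imread("pics/t3.png")[:,:,::-1].copy()
b=blob(t,(22,150,120),(35,255,255)); q=onz("top",b[0],166)-O; print("soap",q@ex,q@ey)
E
```

```text
[488.55891546  36.51406135  63.        ] -0.6973321789708611 -7.47431546827197
[489.0760938   33.38812703  63.        ] -0.7087045340138924 -10.642723512674632
63.92954842491345
soap -0.595134038266024 160.76223722186538
```

```bash
python3 - <<'E'
from h import *
d=np.load("w3.npz"); pose=(d["t"],d["R"]); f=lambda q:np.round([(q-O)@ex,(q-O)@ey],1)
print("flange",f(onz("wrist",(252.5,184.5),48,pose)),"tip",f(onz("wrist",(254,242),pose[0][2]-11,pose)), f(pose[0]))
print("top t2",f(onz("top",(282,265),60)))
s=cv2.imread("pics/side0.png")[:,:,::-1]; 
g=s[190:218,296:334]; m=(cv2.absdiff(g,np.full_like(g,0))).astype(int)
lum=g.astype(int).sum(2)//3; sat=(g[:,:,0].astype(int)-g[:,:,2])
np.set_printoptions(linewidth=250); print(sat[::2,::2])
w=cv2.imread("pics/w3.png")[:,:,::-1].astype(int); print((w[140:230:3,252,0]-w[140:230:3,252,2]), w[140:230:3,252].sum(1)//3)
E
```

```text
flange [-0.2 -6.9] tip [ -1.2 -18.2] [-0.2 -9.2]
top t2 [ 2.7 -7. ]
[[ 17  16  20  17  14   1 -10  -9  -6 -10  -9 -12  -8  -9 -10  -8  -5  -1  17]
 [ 18  17  14  14  17  18  12   3  -3  -4 -12 -10  -9  -1  -1  -8  15  16  16]
 [ 15  18  16  19  18  17  18  17  14  11  13  12   9   9  13  15  18  13  17]
 [ 17  18  16  16  18  18  19  14   0   3  21  16  18  17  17  18  15  14  16]
 [ 15  15  15  15  17   9 -14 -11 -10  -9  -9 -13   5  19  19  18  17  17  16]
 [ 16  14  16  15  19  -6 -13  -9 -11  -8 -11  -8 -14   1  16  17  14  16  16]
 [ 15  13  16  14  -9 -11 -10 -11 -12  -8  -9 -12 -11 -11   9  16  17  18  15]
 [ 18  17  19  18 -14  -7 -12  -9 -11  -9 -10 -10  -9 -11   6  19  16  12  15]
 [ 13  16  14  19 -11 -11   1  -7  -8  -9 -10 -12 -13 -10  -4  17  14  18  17]
 [ 14  15  18  17   6 -13  -8   4  12   1  -5   5   2 -12   7  19  15  17  15]
 [ 14  14  14  15  17   9 -11 -12  -8  -5  -4 -12 -13  -7  17  14  16  15  17]
 [ 13  15  16  18  17  16  20   7  -6 -10 -12  -1  16  18  15  16  15  17  15]
 [ 15  17  16  18  17  16  13  17  17  17  18  17  15  16  16  17  15  16  19]
 [ 16  15  15  15  19  16  17  16  16  17  14  14  17  14  16  19  18  14  16]]
[  2   4   5 -12 -14 -10 -13 -12 -14 -10 -13  -8 -15 -13 -13 -12 -12 -14 -13 -12 -13 -14 -13 -13 -11 -13 -12 -10   4   4] [182 185 193 130 130 126 127 127 128 127 128 127 124 123 128 123 124 126 125 126 121 125 123 125 123 127 125 111 185 181]
```

```bash
python3 - <<'E'
from h import *
line_to(B(-.5,-7,230),speed=80); line_to(B(-.5,-7,90),speed=100,guard=10)
print(get_state()["tcp_pos"][2])
g=line_to(B(-.5,-7,50),speed=15,guard=22)
s=get_state(); d=np.array(s["tcp_pos"])-O; print(g,s["time"],d@ex,d@ey,d[2],s["contact_force"],s["wrist_torque"])
wait(.3); s=get_state(); print(s["tcp_pos"][2],s["contact_force"])
line_to(B(-.5,-7,140),speed=80)
line_to(B(-.5,-60,230),speed=120); wait(.2)
s=get_state(); np.savez("w4.npz",t=s["tcp_pos"],R=s["tool_rot"])
im=grab_frame("wrist"); cv2.imwrite("pics/w4.png",im[:,:,::-1]); print(s["time"])
E
```

```text
90.49157339538385
True 14.4417 0.13270207935510048 -6.498964892302042 66.28205506359835 [-1.15755415  0.895514    7.45448283] [0.08374365 0.277402   0.02398832]
66.28886110958373 [-1.58910529  1.10412478  8.02420282]
17.0417
```

View pics/w4.png

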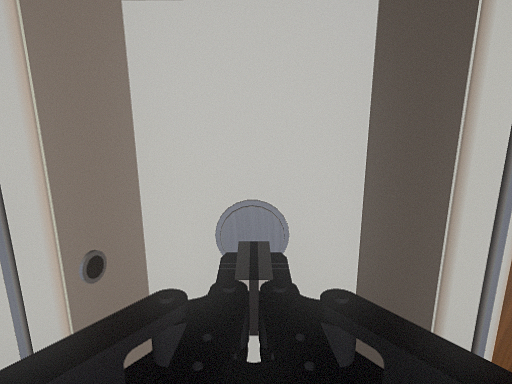

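```bash
python3 - <<'E'
from h import *
d=np.load("w4.npz"); pose=(d["t"],d["R"]); f=lambda p,z:((lambda q:np.round([(q-O)@ex,(q-O)@ey],1))(onz("wrist",p,z,pose)))
print("flange top",f((252.5,199),48),"L",f((215.5,236),48),"R",f((289.5,236),48),"cap top",f((252.5,205),53),"L",f((220,232),53),"R",f((286,232),53))
w=cv2.imread("pics/w4.png"); cv2.imwrite("pics/w4c.png",cv2.resize(w[190:290,200:305],None,fx=5,fy=5,interpolation=2))
E
```

```text
flange top [ -0.7 -42.7] L [35.2 -5.9] R [-36.3  -5.6] cap top [ -0.7 -38.3] L [ 30.2 -11.8] R [-32.3 -11.6]
```

View pics/w4c.png

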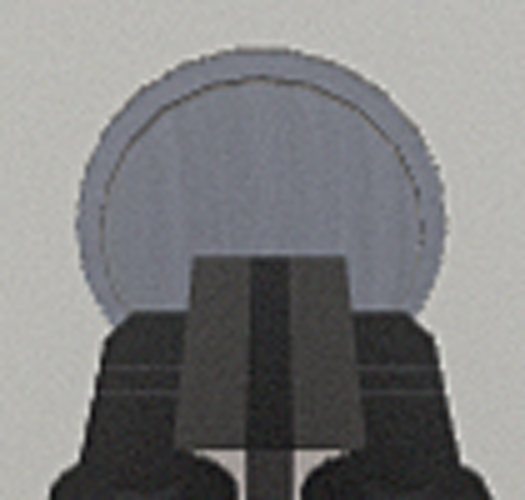

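The cap now sits concentric in its flange with an even gap. The flange centre at (-0.6,-6.7) agrees with the point I pressed. I'll lift clear, check the saucer and soap, and hand in.

```bash
python3 - <<'E'
from h import *
line_to(B(-.5,-80,310),speed=120); wait(.3)
t=grab_frame("top"); cv2.imwrite("pics/t5.png",t[:,:,::-1])
b=blob(t,(22,150,120),(35,255,255)); q=onz("top",b[0],166)-O; print("soap",q@ex,q@ey,get_state()["time"],get_state()["contact_force"])
if abs(q@ey-160)<8: print(hand_in())
E
```

```text
soap -0.6667787328635754 160.73715730392678 18.275 [-0.57383152  0.87121806 -0.22535661]
the job is handed in; nothing more can be done
None
```

The job is handed in at about 18 s: the saucer is against the left end stop with the soap centred in it, and the plug is pressed home and looks level; I never moved near the things on the rim but did not measure them again, and no verdict came back.

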